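# Turn the blending tumbler until its filling stem points straight up

## Task

Push the spokes of the blending tumbler's wheel, one after another, to turn it until the capped filling stem on its drum points straight up, and leave it standing there at rest. Push only on the spokes, never on the drum or the stem, and leave the vials, beaker and the other things on the table where they are.

Things in the scene. Friction and masses are not known exactly. Their poses are not given: they have to be found in the camera images.
- wheel (a joint): wheel angle about its level axle, rad: 0 (or any whole turn) = stem straight up, 3.14 = straight down. Grows clockwise as seen from the robot's side: the top of the wheel moves towards the stand's -y. Turns endlessly both ways and is balanced; bearing friction (about 0.15 N m, 1.5 to 2 N at a spoke) stops it almost at once where a push ends.
- hub (a point): centre of the rimless star of six spokes at the robot end of the wheel, on the axle, 165 mm above the table. x axis = axle, towards the drum; z axis turns with the wheel and is parallel to the stem. Spokes: plain round steel rods 12 mm thick with free round ends, reaching 130 mm from the axle, 60 degrees apart, in the plane through this point across the axle; one is parallel to the stem.
- stem_tip (a point): end of the filling stem, 106 mm from the axle and 95 mm behind the spoke plane; z axis along the stem, outwards. The only stem: an 18 mm steel tube with a 30 mm black cap, standing radially on the drum. Not to be pushed.
- drum: aluminium drum 120 mm across, from 50 to 140 mm behind the spoke plane, turning with the wheel and carrying the stem; origin on the axle, 75 mm behind the spoke plane. Not to be pushed.
- tumbler: the tumbler's fixed stand: base plate 220 x 150 x 14 mm, origin at the centre of its underside, x axis along the axle. In its frame the spoke plane is at x = -75 mm, the axle at z = 165 mm; two posts 34 mm wide, 179 mm tall, the nearer one's face 25 mm behind the spoke plane. Turned up to 20 degrees either way.
- vial_a: amber glass vial with white cap, 33 mm across, 80 mm tall, loose, origin under its foot; leave alone
- vial_b: a second such vial; leave alone
- beaker: empty glass beaker, 64 mm across, 85 mm tall, loose, origin under its foot; leave alone
- flacon: square green-glass bottle with clear cap, 36 x 36 mm, 104 mm tall, loose, origin under its foot; leave alone
- jar: glass jar, 56 mm across, 70 mm tall, loose, origin under its foot; leave alone
- eraser: white eraser, 45 x 22 x 12 mm, loose, origin at its underside; leave alone
- pencil: wooden pencil, 170 mm long, 7 mm thick, loose, origin at its underside; leave alone

How it is judged (in metres and radians):
At the end, for the whole second after the job is handed in: The stem stands within 0.1 rad (about 6 degrees) of straight up, the wheel is at rest, and every loose thing is within 25 mm of where it stood (angle between stem_tip's own z axis and vertical below 0.1 rad and velocity of joint wheel between -0.05 and 0.05 rad/s and distance of each of vial_a, vial_b, beaker, flacon, jar, eraser, pencil from where it was at the start of the episode below 0.025 m); the robot touches nothing.
It fails at once if the drum or its stem is pushed (over 2 N) instead of the spokes (contact force between any of the fingers, the arm and drum above 2 N).
It fails at once if a loose thing is moved, lifted or carried more than 25 mm (not (distance of each of vial_a, vial_b, beaker, flacon, jar, eraser, pencil from where it was at the start of the episode below 0.025 m)).
It also fails if it takes over 51 s, if anything falls off the work surface, if the arm or the gripper's body presses on something with over 40 N, if the wrist force passes 120 N, or if a joint passes its speed limit or range.

## Robot

A 6-joint arm with a two-finger parallel gripper is mounted at the origin on the work surface. World frame = base frame: x ahead of the robot, y to its left, z up, the work surface at z = 0. Lengths are in mm, angles in rad, forces in N, time in s.
With the tool pointing down it reaches from about 350 to 875 mm from the base axis. Payload 4.2 kg.
Tool frame: the origin (TCP) lies at the very end of the fingers, on their centre line; the grasp point (between the pads) lies 19 mm behind it (arm.tcp_to_grasp is the distance from the TCP to the grasp point, in mm); y points along the fingers, z is the direction in which the jaws open and shut, and the axes are right-handed (so a half turn about y gives the same grasp; the last joint's range is limited). The gripper opens to 85 mm and grips with 20 to 120 N. Pads are 22 mm wide; open, the fingers measure 114 mm over their backs; the gripper's body (76 mm by 85 mm) begins 54 mm behind the grasp point. The pads swing forward as they close: fully open they stand 13 mm farther back than shut.
Start: joints at [-0.932, 0.385, 0.008, 0, -1.194, -0.259], TCP at [231.723, -580.434, 231.312] pointing down, gripper open.
Joint ranges: [-3.14, 3.14], [-1.21, 2.06], [-1.07, 1.41], [-3.16, 2.05], [-2.99, -0.16], [-3.1, 3.1]. Speed limits (rad/s): [2.79, 2.79, 3.14, 3.14, 3.14, 3.14].

## Interface

Orientations are given as a unit quaternion [w, x, y, z].
In Python, from cell import arm gives the robot as it stands. The module is installed in compiled form; this text tells all that it offers.
- The arm moves only by the tool jog_arm, never from a script. Its arguments are lists of equal length, an entry for each row: "travel": the shift along the tool's x, y, z in m, a list of three; "turn": the turn, a rotation vector about the tool's x, y, z in rad, a list of three; "grip": the opening, from 0 (shut) to 1 (fully open). A call has exactly 8 rows; each row shifts and turns the pose as measured when the row begins, along the tool's axes as they then stand; what a row does not reach is not made up. A row lasts 1/10 s, in which the tool goes at most 50 mm and 8.59 degrees, less where a joint would pass 70% of its speed; a pose out of reach is approached as far as the arm can. A call is refused whole if a number of a shift passes 0.05 or a number of a turn 0.15, either way. A call with a gripper value outside its range is refused whole. The fingers move at their own pace and stop on an object; the grip force is fixed at half the most. Time passes only in rows, so rows that do not move let the fingers close, or fill a call up. It gives the time, the measured TCP pose, the force and the opening at its end, in the units of the state.
- arm.sense(): the state, without advancing time (a new reading comes with each control period).
- arm.camera(name): name is "scene" or "side" or "wrist"; returns a dict with "image" (480x640x3 uint8, red, green, blue), "depth" (480x640 float32, mm along the optical axis (not along the pixel's ray), 0 where there is no reading), "fx", "fy", "cx", "cy" (pixels), "k1" (the pictures are not rectified: a ray, as slopes to the right and down, at radius r is drawn at 1 + k1 r^2 times it, then the intrinsics apply), "extrinsics" (4x4, takes a point from camera to world coordinates). Camera axes: x right, y up, looking along -z (the intrinsics and any distortion apply to the point x, -y, -z); pixel columns grow to the right and rows downward; lengths in mm; the calibration is good to about 2 mm. A picture is of the moment at which its call begins.
- arm.finish_job(): hands the job in, once; it reports no verdict.
Trained networks look in a picture, given as the dict that the camera call returned (one of the last four; its "shot" number tells which), for a name from the list of things; names that differ only in an ending like _2 or _b are one class to them, and where a whole thing is asked for, a point or a joint stands for the part that bears it (a point fixed in the world has none). Each returns a list of dicts, best first, with "confidence" (0 to 1); they miss things now and then, are a little off and sometimes report something else, mostly with a low value. They report only what shows in the picture. A call takes as long as a camera call.
- arm.boxes_of(picture, thing): "location" ([x, y, z] in mm, in world coordinates, good to about 4 mm: the middle of the surface that is visible of it).
- arm.masks_of(picture, thing): "mask" (480x640 bool, what is visible of it).
- arm.pinpoint(picture, thing): "location" ([x, y, z] in mm, in world coordinates, good to about 4 mm: a listed point, or the origin of a listed thing).
The state is a dict: "clock": time; "q": joint angles; "qvel": joint speeds; "effort": joint torques, N m; "eef_pos": TCP position; "eef_rot": TCP orientation; "wrist_force": force on the tool from outside, world axes, zero at the start; "ft_torque": the same for the moment, N m; "opening": finger opening in mm.
Only numpy, scipy, OpenCV 4.12 (cv2) and the standard library are available. Lean on these libraries where they do the work, as an engineer would, in place of code of your own. Each camera call takes 0.05 s, during which the arm holds its last target.

## Working session

There is one attempt and no reset: what is moved stays moved. The work goes in short steps, Python scripts to look and compute and a tool call to move; the robot and the scene stay as the last step left them, time stands still between calls to the robot, and variables do not carry over. Pictures are saved under pics/ and viewed, and the job is handed in when it is done.

Besides the shell and the picture viewer there is one more tool, called after "Request:" by a JSON object that holds its "fn" and its "kwargs". jog_arm: Moves the arm, as the interface text tells. Its arguments: {"type":"object","properties":{"travel":{"type":"array"},"turn":{"type":"array"},"grip":{"type":"array"}},"required":["travel","turn","grip"]}

```bash
mkdir -p pics; ls; cat > h.py <<'E'
import numpy as np,cv2
from cell import arm
def save(p,n): cv2.imwrite('pics/'+n,p['image'][:,:,::-1])
E
python3 - <<'E'
from h import *
s=arm.sense(); print({k:np.round(v,3) for k,v in s.items()})
for n in ["scene","side"]:
    p=arm.camera(n); save(p,n+'0.png'); print(n,np.round(p['extrinsics'],2).tolist(),p['fx'],p['cx'],p['cy'],p['k1'])
    for t in ["hub","stem_tip","drum","tumbler","vial_a","beaker","flacon","jar","eraser","pencil"]:
        print(t,[(np.round(d['location'],0).tolist(),round(d['confidence'],2)) for d in arm.pinpoint(p,t)][:3])
E
```

```text
pics
{'clock': np.float64(0.0), 'q': array([-9.320e-01,  3.860e-01,  7.000e-03, -1.000e-03, -1.194e+00,
       -2.590e-01]), 'qvel': array([ 0.002, -0.001, -0.001,  0.001, -0.001,  0.   ]), 'effort': array([-1.0000e-03, -3.9229e+01,  1.8840e+01,  4.1860e+00, -5.0000e-03,
        0.0000e+00]), 'eef_pos': array([ 231.531, -579.901,  230.207]), 'eef_rot': array([ 0.695, -0.694, -0.133,  0.134]), 'wrist_force': array([ 0.258, -0.577,  0.395]), 'ft_torque': array([ 0.08 , -0.013, -0.002]), 'opening': np.float64(85.243)}
scene [[-0.48, -0.62, 0.62, 1384.33], [0.88, -0.34, 0.34, 485.82], [-0.0, 0.71, 0.71, 1123.24], [0.0, 0.0, 0.0, 1.0]] 549.7951635354391 316.2252714906165 242.64683205226734 -0.10422994899001935
hub [([522.0, 15.0, 162.0], 0.79)]
stem_tip [([610.0, 54.0, 60.0], 0.58)]
drum [([590.0, 42.0, 163.0], 0.97)]
tumbler [([596.0, 45.0, 1.0], 0.88)]
vial_a [([630.0, -128.0, 4.0], 0.81), ([420.0, 78.0, -1.0], 0.56)]
beaker [([449.0, -96.0, -2.0], 0.87)]
flacon [([577.0, 211.0, 2.0], 0.74)]
jar [([400.0, 463.0, 1.0], 0.8)]
eraser [([348.0, -466.0, -1.0], 0.58)]
pencil [([338.0, 380.0, 2.0], 0.64), ([631.0, -128.0, 1.0], 0.62)]
side [[-0.8, 0.29, -0.53, -372.03], [-0.6, -0.39, 0.69, 1215.59], [-0.0, 0.87, 0.49, 1028.92], [0.0, 0.0, 0.0, 1.0]] 609.9282733595268 329.23501281516656 239.31469371646978 -0.1230317879112287
hub [([522.0, 15.0, 168.0], 0.96)]
stem_tip [([611.0, 50.0, 61.0], 0.73)]
drum [([592.0, 44.0, 163.0], 0.72)]
tumbler [([595.0, 43.0, -1.0], 0.83)]
vial_a [([418.0, 76.0, -0.0], 0.72), ([631.0, -132.0, 1.0], 0.55)]
beaker [([445.0, -98.0, -1.0], 0.68)]
flacon [([583.0, 216.0, 3.0], 0.55)]
jar [([398.0, 469.0, -1.0], 0.84)]
eraser []
pencil [([338.0, 373.0, 0.0], 0.48)]
```

View pics/scene0.png

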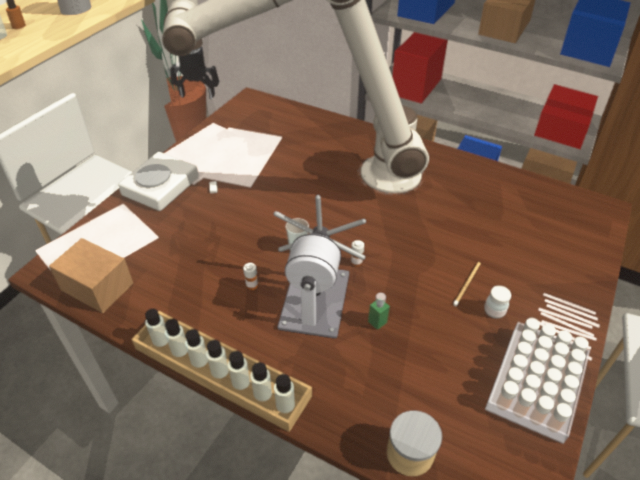

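View pics/side0.png

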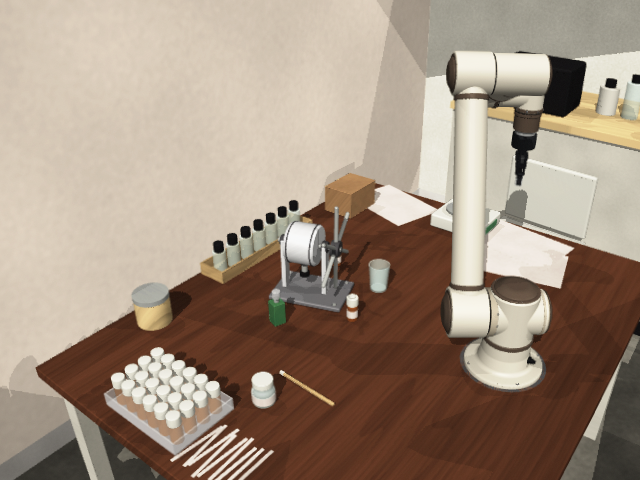

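The stem hangs nearly straight down, so I need about half a turn. I'll refine the axle direction and spoke angle from depth.

```bash
cat >> h.py <<'E'
from scipy.spatial.transform import Rotation as R
def cloud(p):
    v,u=np.mgrid[0:480,0:640]
    K=np.array([[p['fx'],0,p['cx']],[0,p['fy'],p['cy']],[0,0,1]])
    xy=cv2.undistortPoints(np.stack([u.ravel(),v.ravel()],1).astype(float)[:,None],K,np.array([p['k1'],0,0,0.]))[:,0]
    z=p['depth'].ravel().astype(float)
    P=np.c_[xy[:,0]*z,-xy[:,1]*z,-z]; T=p['extrinsics']
    W=P@T[:3,:3].T+T[:3,3]; W[z<=0]=np.nan
    return W.reshape(480,640,3)
def spokes(p,hub,yaw):
    a=np.array([np.cos(yaw),np.sin(yaw),0]);l=np.array([-np.sin(yaw),np.cos(yaw),0])
    W=cloud(p).reshape(-1,3)-hub
    X=W@a;Y=W@l;Z=W[:,2];r=np.hypot(Y,Z)
    m=(abs(X)<14)&(r>45)&(r<133)
    # exclude tool region: only points whose radius bounded
    phi=np.degrees(np.arctan2(Y[m],Z[m]))  # + toward stand +y, 0 = up
    return phi,X[m],r[m]
def modang(phi):
    c=np.exp(1j*np.radians(phi*6)).mean(); return np.degrees(np.angle(c))/6,abs(c)
E
python3 - <<'E'
from h import *
s=arm.sense(); M=R.from_quat(np.r_[s['eef_rot'][1:],s['eef_rot'][0]]).as_matrix(); print(np.round(M,3))
hub=np.array([522,15,165.])
for n in ["scene","side"]:
    p=arm.camera(n)
    for t in ["wheel","hub"]:
      mk=arm.masks_of(p,t); print(n,t,[(round(d['confidence'],2),d['mask'].sum()) for d in mk[:2]])
    W=cloud(p).reshape(-1,3)-hub
    best=[]
    # plane fit: search yaw/offset maximizing points near plane, r 65..128, z rel >-70
    for yd in np.arange(8,28,1.):
      y=np.radians(yd);X=W@[np.cos(y),np.sin(y),0];Y=W@[-np.sin(y),np.cos(y),0]
      m=(np.hypot(Y,W[:,2])>60)&(np.hypot(Y,W[:,2])<128)&(W[:,2]>-70)
      for o in range(-12,13,2): best.append(((m&(abs(X-o)<5)).sum(),yd,o))
    best.sort(reverse=True);print(best[:5])
    for yd in (15,18,20):
      phi,X,r=spokes(p,hub,np.radians(yd)); print(yd,modang(phi),len(phi),np.histogram(phi,bins=np.arange(-180,181,10))[0])
E
```

```text
[[ 0.929 -0.    -0.371]
 [ 0.371 -0.     0.929]
 [-0.    -1.    -0.   ]]
scene wheel [(0.91, np.int64(3337))]
scene hub [(0.59, np.int64(3467))]
[(np.int64(493), np.float64(19.0), 2), (np.int64(492), np.float64(18.0), 2), (np.int64(473), np.float64(19.0), 4), (np.int64(471), np.float64(18.0), 4), (np.int64(456), np.float64(20.0), 2)]
15 (np.float64(-2.211491960147451), np.float64(0.9215849537663356)) 683 [  0   0   0   0   0  51  12   0   0   0   0  59 104   0   0   0   0  70
  70   0   0   0   1 156  12   0   0   0  13 134   1   0   0   0   0   0]
18 (np.float64(-2.2504008136718823), np.float64(0.9228160608666421)) 686 [  0   0   0   0   0  51  12   0   0   0   0  62 102   0   0   0   0  72
  68   0   0   0   1 155  12   0   0   0  13 137   1   0   0   0   0   0]
20 (np.float64(-2.268536536622949), np.float64(0.923993034436705)) 686 [  0   0   0   0   0  51  12   0   0   0   0  63 101   0   0   0   0  72
  68   0   0   0   0 156  12   0   0   0  13 137   1   0   0   0   0   0]
side wheel [(0.77, np.int64(2570))]
side hub [(0.66, np.int64(2699))]
[(np.int64(289), np.float64(19.0), -4), (np.int64(287), np.float64(18.0), -4), (np.int64(268), np.float64(20.0), -4), (np.int64(265), np.float64(19.0), -2), (np.int64(264), np.float64(17.0), -4)]
15 (np.float64(-2.669930359022837), np.float64(0.8849534004182392)) 511 [  0   0   0   0   1  24   0   0   0   0   0  47  47   0   0   0   0  47
  75   4   0   0   0  30  17   0   0   0   6 108   1   0   0   0  23  81]
18 (np.float64(-2.6789760471230752), np.float64(0.8814165850945882)) 519 [  0   0   0   0   1  24   0   0   0   0   0  47  47   0   0   0   0  43
  79   4   0   0   0  34  17   0   0   0   6 111   2   0   0   0  23  81]
20 (np.float64(-2.670440220602099), np.float64(0.8788300988415276)) 519 [  0   0   0   0   1  24   0   0   0   0   0  45  49   0   0   0   0  43
  79   4   0   0   0  33  18   0   0   0   6 111   2   0   0   0  24  80]
```

Yaw is about 19°. The top spoke is 2° towards -y, so θ ≈ 182°. I'll push towards +y at the top, with the fingers shut and pointing down.

Request:
{"fn": "jog_arm", "kwargs": {"travel": [[0,-0.04,0],[0,-0.04,0],[0.04,0,0.035],[0.04,0,0.035],[0.04,0,0.035],[0.04,0,0.035],[0.04,0,0.035],[0.04,0,0.035]], "turn": [[0,0.048,0],[0,0,0],[0,0,0],[0,0,0],[0,0,0],[0,0,0],[0,0,0],[0,0,0]], "grip": [0,0,0,0,0,0,0,0]}}

```text
clock: 2.2
eef_pos: [383.5, -319.0, 313.4]
eef_rot: [0.698, -0.698, -0.112, 0.111]
wrist_force: [1.5, 0.3, -0.9]
opening: 0.1
```

```bash
cat >> h.py <<'E'
HUB=np.array([522,15,165.]);YAW=np.radians(19)
def st():
    s=arm.sense(); M=R.from_quat(np.r_[s['eef_rot'][1:],s['eef_rot'][0]]).as_matrix()
    d=s['eef_pos']-HUB
    c,sn=np.cos(YAW),np.sin(YAW)
    print('t',round(float(s['clock']),2),'axle,lat,z',np.round([d[0]*c+d[1]*sn,-d[0]*sn+d[1]*c,s['eef_pos'][2]],1),'F',np.round(s['wrist_force'],1),'op',s['opening'])
    print('toolyaw',np.degrees(np.arctan2(M[1,0],M[0,0])).round(1),'down',np.round(M[:,1],3))
E
python3 -c "
from h import *
st()"
```

```text
t 2.2 axle,lat,z [-239.7 -270.7  313.4] F [ 1.5  0.3 -0.9] op 0.0973926745841565
toolyaw 18.2 down [ 0.001  0.001 -1.   ]
```

Request:
{"fn": "jog_arm", "kwargs": {"travel": [[0.035,0,0.031],[0.035,0,0.031],[0.035,0,0.031],[0.035,0,0.031],[0.035,0,0.031],[0.035,0,0.031],[0.03,0,0.029],[0,0,0]], "turn": [[0,-0.013,0],[0,0,0],[0,0,0],[0,0,0],[0,0,0],[0,0,0],[0,0,0],[0,0,0]], "grip": [0,0,0,0,0,0,0,0]}}

```text
clock: 3.0
eef_pos: [547.0, -20.2, 316.3]
eef_rot: [-0.697, 0.697, 0.122, -0.116]
wrist_force: [-1.2, 0.4, -0.3]
opening: 0.0
```

```bash
python3 -c "
from h import *
st()
p=arm.camera('scene');save(p,'s1.png')"
```

```text
t 3.0 axle,lat,z [ 12.2 -41.4 316.3] F [-1.2  0.4 -0.3] op 0.031621024750521094
toolyaw 19.4 down [ 0.008  0.    -1.   ]
```

View pics/s1.png

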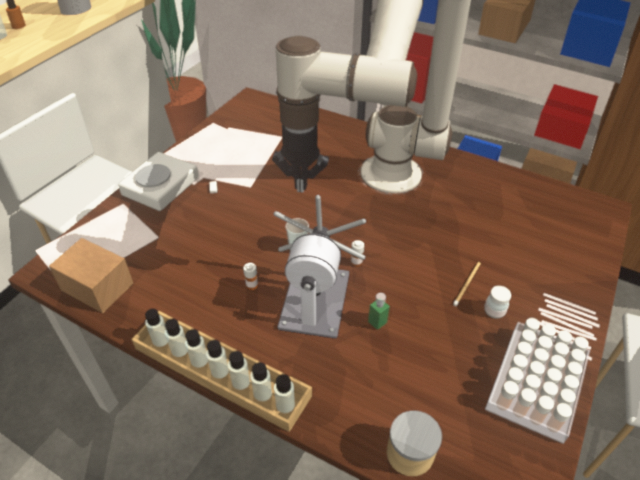

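Request:
{"fn": "jog_arm", "kwargs": {"travel": [[-0.012,0,-0.008],[0,0.02,0],[0,0.02,0],[0,0.02,0],[0,0.016,0],[0,0,0],[0,0,0.01],[0,0,0.01]], "turn": [[0,0,0],[0,0,0],[0,0,0],[0,0,0],[0,0,0],[0,0,0],[0,0,0],[0,0,0]], "grip": [0,0,0,0,0,0,0,0]}}

```text
clock: 3.85
eef_pos: [524.9, -26.5, 242.6]
eef_rot: [-0.697, 0.699, 0.118, -0.11]
wrist_force: [-0.8, -0.2, 0.9]
opening: 0.1
```

```bash
python3 -c "
from h import *
st()"
```

```text
t 3.85 axle,lat,z [-10.8 -40.2 242.6] F [-0.8 -0.2  0.9] op 0.06084436488608509
toolyaw 18.6 down [ 0.013 -0.001 -1.   ]
```

Request:
{"fn": "jog_arm", "kwargs": {"travel": [[0.008,0.004,0.008],[0,0,0.014],[0,0,0.014],[0,0,0.014],[0,0,0.014],[0,0,0.014],[0,0,0.014],[0,0,0]], "turn": [[0,0,0],[0,0,0],[0,0,0],[0,0,0],[0,0,0],[0,0,0],[0,0,0],[0,0,0]], "grip": [0,0,0,0,0,0,0,0]}}

```text
clock: 4.65
eef_pos: [503.0, 72.7, 242.5]
eef_rot: [-0.696, 0.699, 0.124, -0.108]
wrist_force: [-1.5, -0.0, -0.6]
opening: 0.0
```

```bash
python3 -c "
from h import *
st()
p=arm.camera('scene');save(p,'s2.png')
p=arm.camera('side');save(p,'d2.png')"
```

```text
t 4.65 axle,lat,z [  0.9  60.7 242.5] F [-1.5 -0.  -0.6] op 0.04447864562423076
toolyaw 18.9 down [ 0.022 -0.001 -1.   ]
```

View pics/s2.png

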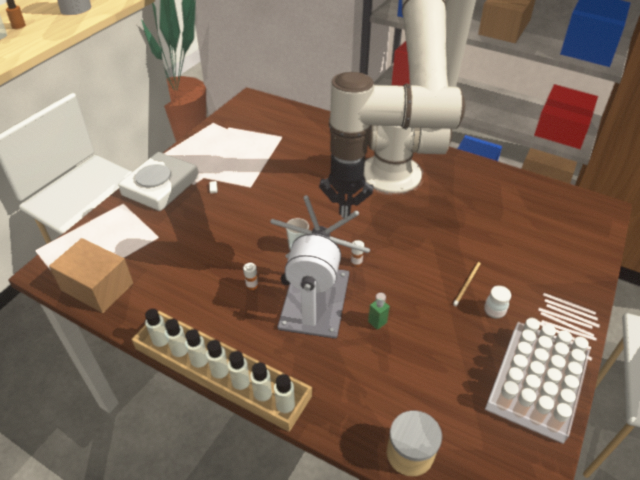

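View pics/d2.png

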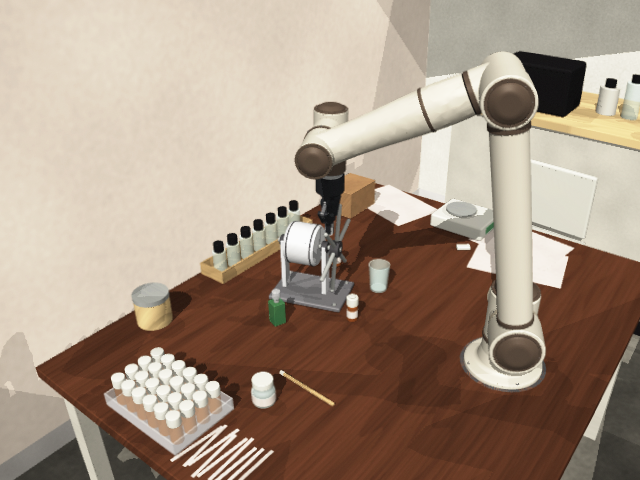

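Request:
{"fn": "jog_arm", "kwargs": {"travel": [[0,-0.035,0],[0,-0.035,0],[0,-0.005,-0.025],[0,0,-0.04],[0,0,-0.035],[0,0,-0.01],[0,0,0],[0,0,0]], "turn": [[0,0,0.022],[0,0,0],[0,0,0],[0,0,0],[0,0,0],[0,0,0],[0,0,0],[0,0,0]], "grip": [0,0,0,0,0,0,0,0]}}

```text
clock: 5.55
eef_pos: [539.5, -35.5, 320.9]
eef_rot: [-0.695, 0.7, 0.115, -0.116]
wrist_force: [0.3, -0.5, 0.1]
opening: -0.1
```

```bash
python3 -c "
from h import *
st()
for n in ['scene','side']:
  p=arm.camera(n); phi,X,r=spokes(p,HUB,YAW); print(modang(phi),np.histogram(phi,bins=np.arange(-180,181,10))[0])"
```

```text
t 5.55 axle,lat,z [ 1.000e-01 -5.350e+01  3.209e+02] F [ 0.3 -0.5  0.1] op -0.0816921594721747
toolyaw 18.8 down [-0.    -0.008 -1.   ]
(np.float64(-15.343527760133435), np.float64(0.9232823598390483)) [  0   0   0   0  15   0   0   0   0   1 133  24   0   0   0   0 125  24
   0   0   0   3 151   1   0   0   0  71  94   0   0   0   0   0   0   0]
(np.float64(-16.11231904679549), np.float64(0.8603105214305998)) [ 0  0  0 18 16  0  0  0  0  1 68  7  0  0  0  1 87 38  1  0  0  0 48 11
  0  0  0 33 76  0  0  0  3 71 45  0]
```

Request:
{"fn": "jog_arm", "kwargs": {"travel": [[0,0,-0.014],[0,0.022,0],[0,0.022,0],[0,0.022,0],[0,0.02,0],[0,0,0.01],[0,0,0.015],[0,0,0.015]], "turn": [[0,0,0],[0,0,0],[0,0,0],[0,0,0],[0,0,0],[0,0,0],[0,0,0],[0,0,0]], "grip": [0,0,0,0,0,0,0,0]}}

```text
clock: 6.45
eef_pos: [537.2, -16.4, 247.5]
eef_rot: [-0.688, 0.706, 0.127, -0.114]
wrist_force: [0.4, -1.6, 1.1]
opening: -0.3
```

```bash
python3 -c "
from h import *
st()"
```

```text
t 6.45 axle,lat,z [  4.2 -34.6 247.5] F [ 0.4 -1.6  1.1] op -0.2695113856729778
toolyaw 19.6 down [ 0.023 -0.022 -0.999]
```

Request:
{"fn": "jog_arm", "kwargs": {"travel": [[0,0.008,0.014],[-0.002,0.006,0.016],[0,0,0.016],[0,0,0.016],[0,0,0.016],[0,0,0.016],[0,0,0.014],[0,0,0]], "turn": [[0.02,0,0.01],[0,0,0],[0,0,0],[0,0,0],[0,0,0],[0,0,0],[0,0,0],[0,0,0]], "grip": [0,0,0,0,0,0,0,0]}}

```text
clock: 7.25
eef_pos: [500.0, 88.8, 234.9]
eef_rot: [-0.692, 0.701, 0.128, -0.119]
wrist_force: [-0.5, -0.0, 0.3]
opening: 0.1
```

```bash
python3 -c "
from h import *
st()"
```

```text
t 7.25 axle,lat,z [  3.2  76.9 234.9] F [-0.5 -0.   0.3] op 0.14479106364687944
toolyaw 20.1 down [ 0.015 -0.01  -1.   ]
```

Next retract and come back.

Request:
{"fn": "jog_arm", "kwargs": {"travel": [[0,-0.04,0],[0,-0.035,0],[0,-0.005,-0.025],[0,0,-0.04],[0,0,-0.04],[0,0,-0.02],[0,0,-0.008],[0,0,0]], "turn": [[0.01,0.015,0.01],[0,0,0],[0,0,0],[0,0,0],[0,0,0],[0,0,0],[0,0,0],[0,0,0]], "grip": [0,0,0,0,0,0,0,0]}}

```text
clock: 8.05
eef_pos: [545.1, -39.8, 316.0]
eef_rot: [-0.696, 0.697, 0.12, -0.122]
wrist_force: [-0.2, 0.7, -0.3]
opening: 0.1
```

```bash
python3 -c "
from h import *
st()
for n in ['scene','side']:
  p=arm.camera(n); phi,X,r=spokes(p,HUB,YAW); print(modang(phi),np.histogram(phi,bins=np.arange(-180,181,10))[0])"
```

```text
t 8.05 axle,lat,z [  4.  -59.3 316. ] F [-0.2  0.7 -0.3] op 0.06016163549666445
toolyaw 19.6 down [-0.003 -0.002 -1.   ]
(np.float64(-6.556635266650307), np.float64(0.9133384688852113)) [  0   0   0   0   0   9   0   0   0   0   1 138  22   0   0   0   0 134
  13   0   0   0  23 137   0   0   0   1  96  57   0   0   0   0   0   0]
(np.float64(-7.167643358832227), np.float64(0.8803084713781624)) [ 0  0  0  0 14 12  0  0  0  0  3 85  1  0  0  0  0 96 24  1  0  0  0 52
  2  0  0  0 50 69  0  0  0  3 80 29]
```

Request:
{"fn": "jog_arm", "kwargs": {"travel": [[-0.003,0.022,0],[0,0.022,0],[0,0.022,0],[0,0.014,0],[0,0,0],[0,0,0.012],[0,0,0.016],[0,0,0.016]], "turn": [[0,0,0],[0,0,0],[0,0,0],[0,0,0],[0,0,0],[0,0,0],[0,0,0],[0,0,0]], "grip": [0,0,0,0,0,0,0,0]}}

```text
clock: 8.95
eef_pos: [526.3, 9.4, 237.5]
eef_rot: [-0.695, 0.697, 0.126, -0.123]
wrist_force: [1.1, -0.9, -0.2]
opening: -0.1
```

```bash
python3 -c "
from h import *
st()"
```

```text
t 8.95 axle,lat,z [  2.3  -6.7 237.5] F [ 1.1 -0.9 -0.2] op -0.14558602711798113
toolyaw 20.3 down [ 0.005 -0.001 -1.   ]
```

Request:
{"fn": "jog_arm", "kwargs": {"travel": [[-0.002,0.003,0.016],[0,0,0.016],[0,0,0.016],[0,0,0.016],[0,0,0.014],[0,0,0],[0,-0.04,0],[0,-0.035,0]], "turn": [[0,0.02,0],[0,0,0],[0,0,0],[0,0,0],[0,0,0],[0,0,0],[0,0,0],[0,0,0]], "grip": [0,0,0,0,0,0,0,0]}}

```text
clock: 9.75
eef_pos: [493.3, 91.5, 316.6]
eef_rot: [-0.695, 0.698, 0.125, -0.117]
wrist_force: [1.0, 0.3, -0.4]
opening: 0.2
```

```bash
python3 -c "
from h import *
st()"
```

```text
t 9.75 axle,lat,z [ -2.2  81.7 316.6] F [ 1.   0.3 -0.4] op 0.19050563653365488
toolyaw 19.7 down [ 0.011 -0.002 -1.   ]
```

Request:
{"fn": "jog_arm", "kwargs": {"travel": [[0,0,-0.03],[0,0,-0.04],[0,0,-0.04],[0,0,-0.02],[0,0,-0.004],[0,0,0],[0,0,0],[0,0,0]], "turn": [[0,0,0.01],[0,0,0],[0,0,0],[0,0,0],[0,0,0],[0,0,0],[0,0,0],[0,0,0]], "grip": [0,0,0,0,0,0,0,0]}}

```text
clock: 10.55
eef_pos: [542.7, -34.2, 329.8]
eef_rot: [-0.696, 0.697, 0.132, -0.115]
wrist_force: [0.4, -0.3, -0.4]
opening: 0.3
```

```bash
python3 -c "
from h import *
st()
for n in ['scene','side']:
  p=arm.camera(n); save(p,n+'3.png'); phi,X,r=spokes(p,HUB,YAW); print(modang(phi),np.histogram(phi,bins=np.arange(-180,181,10))[0]); print([(d['location'],d['confidence']) for d in arm.pinpoint(p,'stem_tip')])"
```

```text
t 10.55 axle,lat,z [  3.5 -53.3 329.8] F [ 0.4 -0.3 -0.4] op 0.2870676151128408
toolyaw 20.1 down [ 0.023  0.003 -1.   ]
(np.float64(-8.671305751097607), np.float64(0.9180900938123691)) [  0   0   0   0  11  32   0   0   0   0   3 142   9   0   0   0   8 132
   4   0   0   0  85  77   0   0   0   5 135  20   0   0   0   0   0   0]
[([616.1, 30.7, 273.2], 0.73)]
(np.float64(-9.138455139914981), np.float64(0.8680313398183025)) [  0   0   0   0  22   5   0   0   0   0   8  76   2   0   0   0   4 105
  14   0   0   0   3  48   1   0   0   0  90  26   0   0   1   7  91  11]
[([618.7, 28.5, 270.4], 0.79)]
```

View pics/scene3.png

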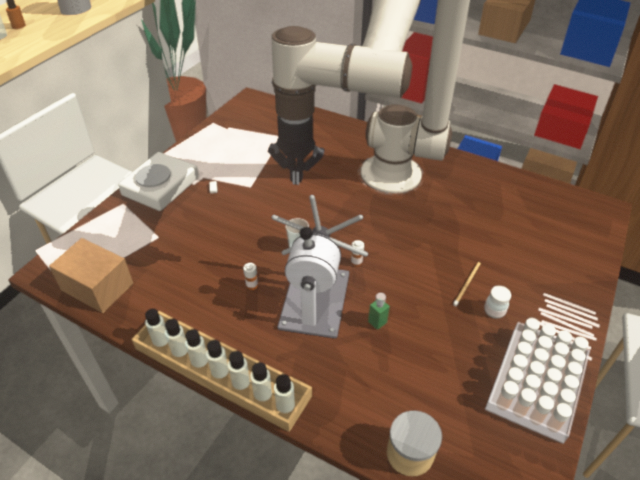

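Request:
{"fn": "jog_arm", "kwargs": {"travel": [[-0.003,0.024,0],[0,0.024,0],[0,0.024,0],[0,0.016,0],[0,0,0],[0,0,0.01],[0,0,0.008],[0,0,0]], "turn": [[0,0.015,0.02],[0,0,0],[0,0,0],[0,0,0],[0,0,0],[0,0,0],[0,0,0],[0,0,0]], "grip": [0,0,0,0,0,0,0,0]}}

```text
clock: 11.55
eef_pos: [536.1, -15.6, 242.7]
eef_rot: [-0.695, 0.699, 0.123, -0.116]
wrist_force: [-0.5, -0.1, -0.6]
opening: -0.1
```

```bash
python3 -c "
from h import *
st()"
```

```text
t 11.55 axle,lat,z [  3.4 -33.5 242.7] F [-0.5 -0.1 -0.6] op -0.12786342639560647
toolyaw 19.5 down [ 0.012 -0.005 -1.   ]
```

Request:
{"fn": "jog_arm", "kwargs": {"travel": [[0,0,0.004],[0,0,0.004],[0,0,0.004],[0,0,0.004],[0,0,0.003],[0,0,0],[0,0,0],[0,0,0]], "turn": [[0,0,0],[0,0,0],[0,0,0],[0,0,0],[0,0,0],[0,0,0],[0,0,0],[0,0,0]], "grip": [0,0,0,0,0,0,0,0]}}

```text
clock: 12.35
eef_pos: [529.7, 4.7, 244.3]
eef_rot: [-0.695, 0.699, 0.125, -0.115]
wrist_force: [-0.1, -0.1, 0.1]
opening: 0.0
```

```bash
python3 -c "
from h import *
st()
for n in ['scene','side']:
  p=arm.camera(n); save(p,n+'4.png'); phi,X,r=spokes(p,HUB,YAW); h=np.histogram(phi,bins=np.arange(-180,181,10))[0]; print(h); q=phi[(abs(phi)>30)]; print(modang(q)); print([(d['location'],d['confidence']) for d in arm.pinpoint(p,'stem_tip')])"
```

```text
t 12.35 axle,lat,z [  3.9 -12.2 244.3] F [-0.1 -0.1  0.1] op 0.03892494445716634
toolyaw 19.6 down [ 0.015 -0.004 -1.   ]
[  0   0   0   0   0   0  16  87   0   0   0   0  14 140   5   0  36 104
  80  97   0   0   0   0 137  33   0   0   0   1  95   7   0   0   0   0]
(np.float64(10.056962433015562), np.float64(0.9187330081157399))
[([607.5, 64.0, 272.1], 0.86), ([594.2, 45.7, -1.4], 0.23)]
[ 77   0   0   0   0   0  14  15   0   0   0   0  15  88   3   0   4  47
  35 106   4   0   0   0  31  29   0   0   0   5 109  16   0   0   0  10]
(np.float64(8.381755883586298), np.float64(0.8935713091373859))
[([608.1, 61.0, 273.2], 0.67)]
```

The fingers flare above the tip, so they carried the wheel to +9°. I'll nudge it back from the +y side using only the fingertip, held higher.

Request:
{"fn": "jog_arm", "kwargs": {"travel": [[0,-0.01,-0.008],[0,-0.04,0],[-0.003,-0.025,0],[-0.002,0,0.03],[0,0,0.03],[0,0,0.012],[0,0,0],[0,0,0]], "turn": [[0,0,0.01],[0,0.01,0],[0,0,0],[0,0,0],[0,0,0],[0,0,0],[0,0,0],[0,0,0]], "grip": [0,0,0,0,0,0,0,0]}}

```text
clock: 13.35
eef_pos: [502.8, 65.5, 319.9]
eef_rot: [-0.696, 0.7, 0.115, -0.116]
wrist_force: [-0.6, -0.2, 0.1]
opening: 0.0
```

```bash
python3 -c "
from h import *
st()
for n in ['scene','side']:
  p=arm.camera(n); save(p,n+'5.png'); phi,X,r=spokes(p,HUB,YAW); print(modang(phi))"
```

```text
t 13.35 axle,lat,z [ -1.7  54.  319.9] F [-0.6 -0.2  0.1] op 0.044909363334523736
toolyaw 18.8 down [ 0.001 -0.006 -1.   ]
(np.float64(10.3625150741172), np.float64(0.9261402614693676))
(np.float64(9.74163925870609), np.float64(0.8711171445544399))
```

Request:
{"fn": "jog_arm", "kwargs": {"travel": [[0.002,0.02,0],[0,0.018,0],[0,0,0],[0,0,-0.01],[0,0,-0.008],[0,0,-0.006],[0,0,-0.005],[0,0,0]], "turn": [[0,0,0],[0,0,0],[0,0,0],[0,0,0],[0,0,0],[0,0,0],[0,0,0],[0,0,0]], "grip": [0,0,0,0,0,0,0,0]}}

```text
clock: 14.25
eef_pos: [517.3, 32.2, 283.5]
eef_rot: [-0.696, 0.7, 0.114, -0.112]
wrist_force: [-0.2, -0.7, -0.1]
opening: 0.0
```

```bash
python3 -c "
from h import *
st()
for n in ['scene','side']:
  p=arm.camera(n); save(p,n+'6.png'); phi,X,r=spokes(p,HUB,YAW); q=phi[(abs(phi)>30)]; print(modang(q))"
```

```text
t 14.25 axle,lat,z [  1.2  17.8 283.5] F [-0.2 -0.7 -0.1] op 0.02019317298508173
toolyaw 18.4 down [ 0.004 -0.006 -1.   ]
(np.float64(-0.8680176436285824), np.float64(0.916905737059537))
(np.float64(-2.2794299415977712), np.float64(0.8899582829118207))
```

Request:
{"fn": "jog_arm", "kwargs": {"travel": [[0,0,0.02],[0,-0.01,0.02],[0,-0.04,0],[0,-0.04,0],[0,-0.02,0],[-0.02,0,0.02],[-0.02,0,0],[0,0,0]], "turn": [[0,0,0],[0,0,0],[0,0,0],[0,0,0],[0,0,0],[0,0,0],[0,0,0],[0,0,0]], "grip": [0,0,0,0,0,0,0,0]}}

```text
clock: 15.15
eef_pos: [458.4, 79.8, 397.5]
eef_rot: [-0.695, 0.701, 0.115, -0.112]
wrist_force: [0.1, 0.1, 0.9]
opening: 0.1
```

```bash
python3 - <<'E'
from h import *
st()
c,sn=np.cos(YAW),np.sin(YAW)
for n in ['scene','side']:
  p=arm.camera(n); save(p,n+'7.png'); phi,X,r=spokes(p,HUB,YAW); print(n,modang(phi))
  for t in ['stem_tip','drum','hub']: print(t,[(np.round(d['location'],1),round(d['confidence'],2),'lat',np.round((d['location']-HUB)@[-sn,c,0],1)) for d in arm.pinpoint(p,t)[:1]])
  for t in ["vial_a","beaker","flacon","jar","eraser","pencil"]:
    print(t,[np.round(d['location'],0).tolist() for d in arm.pinpoint(p,t)][:2])
E
```

```text
t 15.15 axle,lat,z [-39.   82.  397.5] F [0.1 0.1 0.9] op 0.0829917360845591
toolyaw 18.5 down [ 0.005 -0.007 -1.   ]
scene (np.float64(-0.14515899784261094), np.float64(0.9173692528082618))
stem_tip [(array([611.1,  43. , 270.4]), 0.59, 'lat', np.float64(-2.5))]
drum [(array([589.8,  42.1, 164.1]), 0.57, 'lat', np.float64(3.6))]
hub []
vial_a [[422.0, 78.0, -1.0], [630.0, -130.0, 0.0]]
beaker [[444.0, -100.0, -1.0]]
flacon [[577.0, 216.0, -2.0]]
jar [[397.0, 462.0, 6.0]]
eraser [[350.0, -468.0, 2.0]]
pencil [[338.0, 377.0, -1.0]]
side (np.float64(-0.7468792989951423), np.float64(0.8784326301713249))
stem_tip []
drum [(array([522.1,  18.5, 171.5]), 0.68, 'lat', np.float64(3.3))]
hub [(array([522.1,  17.7, 166.5]), 0.68, 'lat', np.float64(2.5))]
vial_a [[416.0, 77.0, -1.0], [631.0, -130.0, -0.0]]
beaker [[447.0, -96.0, -2.0], [611.0, 43.0, 272.0]]
flacon [[582.0, 212.0, -2.0]]
jar [[399.0, 464.0, -4.0], [349.0, -471.0, -2.0]]
eraser [[347.0, -469.0, -1.0]]
pencil [[338.0, 370.0, -3.0]]
```

```bash
python3 -c "
import cv2
a=cv2.imread('pics/scene7.png')[170:350,210:410];b=cv2.imread('pics/side7.png')[180:330,240:400]
cv2.imwrite('pics/c7.png',cv2.hconcat([cv2.resize(a,(400,360)),cv2.resize(b,(384,360))]))"
```

```text
(no output)
```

View pics/c7.png

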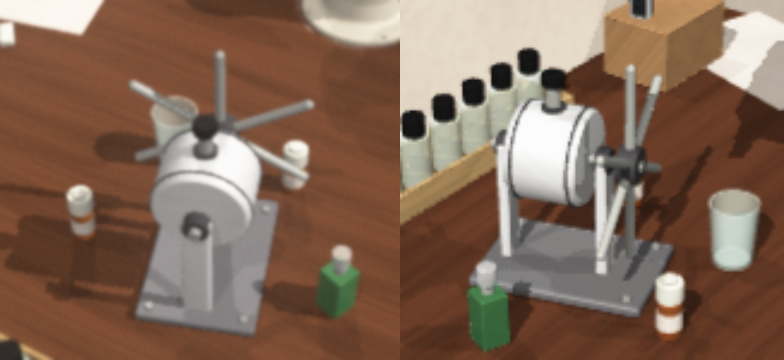

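```bash
python3 - <<'E'
from h import *
for n in ['scene','side']:
  p=arm.camera(n); W=cloud(p).reshape(-1,3)-HUB;c,s=np.cos(YAW),np.sin(YAW)
  X=W@[c,s,0];Y=W@[-s,c,0];Z=W[:,2]
  m=(abs(X)<14)&(abs(Y)<16)&(Z>45)&(Z<128)
  vx,vy,_,_=cv2.fitLine(np.c_[Y[m],Z[m]].astype(np.float32),cv2.DIST_HUBER,0,.01,.01).ravel()
  print(n,m.sum(),np.degrees(np.arctan2(vx*np.sign(vy),abs(vy))), np.median(Y[m]))
st()
E
```

```text
scene 134 -0.32994345 3.8253103077839192
side 120 -2.5824168 6.049503745109448
t 16.25 axle,lat,z [-37.7  81.8 396.1] F [ 0.4 -0.5 -0.2] op 0.24868527638559232
toolyaw 18.5 down [ 0.002 -0.008 -1.   ]
```

All the estimates are within about 3° of upright, the arm is clear, and the loose things haven't moved.

```bash
python3 -c "
from h import *
print(arm.finish_job()); st()"
```

```text
the job is handed in; nothing more can be done
None
the job is handed in; nothing more can be done
```

The stem should now be standing upright within the 0.1 rad (5.7°) limit. I handed the job in at about 16 s; no verdict is reported.

**What I did:** With the fingers shut and pointing down, I pushed successive top spokes towards the stand's +y side, four strokes for about half a turn. The last stroke went about 9° too far because the fingers flare above the tip. I nudged it back from the other side with only the fingertip, then backed the arm well clear.

**Last checks:**

| Check | Result |
|---|---|
| Spoke angle from all spokes, scene and side cameras | -0.1° and -0.7° |
| Line fit to the top spoke, scene and side cameras | -0.3° and -2.6° |
| Network's stem tip against its drum estimate, scene camera | about -3°, noisy |
| Loose things | all found within about 7 mm of where they started, about the networks' own scatter |

- **Disagreements:** The angle estimates differ by up to about 3°, but all are inside the limit. In the side picture the network did not find the stem tip and reported the drum at the hub's place. I went by the depth measurements and the picture there, and the picture shows the stem upright.
- **Contact:** I read the wrist force only between moves, and it stayed under about 2 N. I saw no contact with the drum or stem.

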